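# Fit the new brake pad in its bracket

### The job

Fit the new brake pad (green plate, thick lining) into the caliper bracket, lining up: its two ears go into the bracket's two slots and the pad is pushed down past the spring clips until it is fully home and sits flat on its seat. Leave the worn pad (rust-brown plate, thin lining) where it lies, and do not knock over the mug or the oil bottle.

Things in the scene. Friction and masses are not known exactly. Their poses are not given: they have to be found in the camera images.
- new_pad_center (a point): Centre (9 mm above the underside) of the new pad, loose, 0.18 kg, lining (z) up, same when turned half round. Green plate 50 (own x) by 104 (y) by 6 mm; an ear 18 mm wide (x), 15 mm long, 6 mm thick at each y end: 134 mm over the ears. On it a dark grey lining 46 (x) by 86 (y) by 12 mm, grooved across; 18 mm high in all. Grip it across the lining's 46 mm.
- worn_pad_center (a point): Centre of the worn pad, to be left alone: same plate and ears but rust-brown, with only 3 mm of dark lining; 9 mm high, this point 4.5 mm above its underside.
- bracket_seat (a point): Centre of the bracket's seat, 24 mm above the bench, z up: the middle of the pad's underside belongs here, x and y axes parallel to the pad's (either way round); home, the pad's centre is 9 mm above it. Light grey iron bracket, 80 (x) by 165 mm (y), fixed on a dark plate 100 by 176 mm. Tie bars at x = +-28 to +-40 mm, 16 mm above the seat, leave no room for fingers beside a seated pad.
- slot_left (a point): Middle of the mouth of the slot at the bracket's +y end, 30 mm above the seat, 60 mm from its centre in y. It takes an ear from above: 21 mm wide (x), 6 mm chamfers, 1.5 mm play each side in x and y; open toward the other slot. In its outer end a brass-coloured bent spring leaf reaches 2.5 mm into the ear's way: a pad let go here stays on the clips, underside about 13 mm above the seat.
- slot_right (a point): The same slot and clip at the bracket's -y end. Pushing the pad past both clips takes 10 to 15 N downward in all, at the middle of the lining's top; with its underside about 3 mm above the seat the clips snap over the ears and hold it. Home, the lining's top is 18 mm above the seat, 2 mm above the tie bars and 12 mm below the mouths: let go above the clips, then press with closed fingers.
- mug: Cream mug with a green band, 90 mm high, loose, at the right behind, origin at its foot. Behind it tall dark stacked bins fill the back right, nearest corner about 0.64 m ahead of the robot: keep the arm clear when swinging across, by staying close to the base.
- oil_bottle: Amber oil bottle with a red spout, 183 mm high, loose, at the left behind. Origin at its foot.

How it is judged:
At the end, for the whole second after the job is handed in: The new pad is at rest, lining up and flat (within 0.04 rad) in the bracket, both ears in their slots: its centre within 4 mm of the seat's centre in plan and its underside within 2 mm of the seat; the worn pad is within 30 mm of where it lay (horizontal distance between new_pad_center and bracket_seat below 0.004 m and z of new_pad_center in the frame of bracket_seat between 0.006 and 0.011 m and angle between new_pad_center's own z axis and vertical below 0.04 rad and angle between the y axis of new_pad_center and the y axis of bracket_seat, either way round below 0.1 rad and linear speed of new_pad below 0.01 m/s and distance of worn_pad_center from where it was at the start of the episode below 0.03 m); the robot touches nothing.
It fails at once if the mug is knocked over (angle between mug's own z axis and vertical above 0.6 rad).
It fails at once if the oil bottle is knocked over (angle between oil_bottle's own z axis and vertical above 0.6 rad).
It also fails if it takes over 43 s, if anything falls off the work surface, if the arm or the gripper's body presses on something with over 40 N, if the wrist force passes 120 N, or if a joint passes its speed limit or range.

### The arm

A 7-joint arm with a two-finger parallel gripper is mounted at the origin on a cart in front of the work surface, level with it; the furniture and walls round the work are solid. World frame = base frame: x ahead of the robot, y to its left, z up, the work surface at z = 0. Lengths are in m, angles in rad, forces in N, time in s.
With the tool pointing down it reaches from about 0.35 to 0.9 m from the base axis. Payload 7.2 kg.
Tool frame: the origin (TCP) lies midway between the tips of the shut fingers; the grasp point (between the pads) lies 19 mm behind it; z points along the fingers, y is the line along which they close (so a half turn about z gives the same grasp; the last joint's range is limited). The gripper opens to 85 mm and grips with 20 to 120 N. Pads are 22 mm wide; open, the fingers measure 114 mm over their backs; the gripper's body (76 mm by 85 mm) begins 54 mm behind the grasp point. The pads swing forward as they close: fully open they stand 13 mm farther back than shut.
Start: joints at [-1.397, 0.411, -0.013, 1.596, 0.006, 1.134, -0.082], TCP at [0.15, 0.607, 0.231] pointing down, gripper open.
Joint ranges: [-2.95, 2.95], [-0.29, 1.99], [-1.47, 1.44], [0.14, 2.54], [-1.03, 4.17], [0.13, 1.85], [-2.86, 2.86]. Speed limits (rad/s): [2.39, 2.39, 3.01, 3.01, 3.14, 3.14, 3.14].

### API

Orientations are given as a rotation vector (axis times angle).
In Python, from workcell import manip gives the robot as it stands. The module is installed in compiled form; this text tells all that it offers.
- The arm moves only by the tool arm_command, never from a script. Its argument "plan" is a list of rows, each an object of numbers: "tx", "ty", "tz": the shift along the tool's x, y, z in m; "ax", "ay", "az": the turn, a rotation vector about the tool's x, y, z in rad; "gripper": the gripper command: -1 is shut, 1 is fully open, values between are in proportion. In form: [{"tx": .., "ty": .., "tz": .., "ax": .., "ay": .., "az": .., "gripper": ..}, ...]. A call has 1 to 10 rows; each row shifts and turns the commanded pose from where the row before left it, along the tool's axes as they then stand; what a row does not reach is not made up. A row lasts 1/12 s, in which the tool goes at most 41.7 mm and 7.16 degrees, less where a joint would pass 70% of its speed; a pose out of reach is approached as far as the arm can. A call with a gripper value outside its range is refused whole. The fingers move at their own pace and stop on an object; "grip_force" is the grip in N (left out, the last holds). Time passes only in rows, so rows that do not move let the fingers close. It gives the time, the measured TCP pose, the force, the opening and the grip force at its end, in the units of the state.
- manip.get_obs(): the state, without advancing time (a new reading comes with each control period).
- manip.snapshot(name): name is "scene" or "top"; returns a dict with "image" (420x560x3 uint8, red, green, blue), "fovy" (degrees; the focal length in pixels is half the picture's height over the tangent of half this angle, whatever the lens; pixels are square), "cx", "cy" (the principal point, pixels), "rvec" (rotation vector, rad) and "tvec" (3), from world to camera coordinates, as OpenCV has them. Camera axes: x right, y down, z forward; pixel columns grow to the right and rows downward; lengths in m; the calibration is good to about 2 mm. A picture is of the moment at which its call begins. There is no depth.
- manip.hand_in(): hands the job in; it is judged then, once.
The state is a dict: "time_s": time; "joints": joint angles; "qd": joint speeds; "tau": joint torques, N m; "ee_pos": TCP position; "tool_rot": TCP orientation; "force": force on the tool from outside, world axes, zero at the start; "torque": the same for the moment, N m; "gripper_width": finger opening in m; "grip_force": force on a finger pad.
Only numpy, scipy, OpenCV 4.12 (cv2) and the standard library are available. Lean on these libraries where they do the work, as an engineer would, in place of code of your own. Each camera call takes 0.05 s, during which the arm holds its last target. There are 200 camera calls.

## Working session

There is one attempt and no reset: what is moved stays moved. The work goes in short steps, Python scripts to look and compute and a tool call to move; the robot and the scene stay as the last step left them, time stands still between calls to the robot, and variables do not carry over. Pictures are saved under pics/ and viewed, at most 10 in all, crops included, and the job is handed in when it is done.

Besides the shell and the picture viewer there is one more tool, called after ">>>" by a JSON object that holds its "fn" and its "kwargs", one argument or row to a line. arm_command: Moves the arm, as the interface text tells. Its arguments: {"type":"object","properties":{"plan":{"type":"array"},"grip_force":{"type":"number"}},"required":["plan"]}

```bash
mkdir -p pics; cat > h.py <<'E'
import numpy as np, cv2
from workcell import manip
from scipy.spatial.transform import Rotation as R
def snap(n,f=None):
    s=manip.snapshot(n)
    if f: cv2.imwrite('pics/'+f,s['image'][:,:,::-1])
    return s
def cam(s):
    f=s['image'].shape[0]/2/np.tan(np.radians(s['fovy'])/2)
    K=np.array([[f,0,s['cx']],[0,f,s['cy']],[0,0,1]])
    return K,R.from_rotvec(np.ravel(s['rvec'])).as_matrix(),np.ravel(s['tvec'])
def ray(s,uv,z):
    K,r,t=cam(s); uv=np.atleast_2d(uv).astype(float)
    d=np.c_[uv,np.ones(len(uv))]@np.linalg.inv(K).T@r
    c=-r.T@t
    return c+d*((z-c[2])/d[:,2])[:,None]
def proj(s,P):
    K,r,t=cam(s); q=(np.atleast_2d(P)@r.T+t)@K.T
    return q[:,:2]/q[:,2:]
E
python3 - <<'E'
from h import *
a=snap('top','top1.png');b=snap('scene','scene1.png')
for s in(a,b):
    K,r,t=cam(s);print(K[0,0],-r.T@t,r[2],s['cx'],s['cy'])
o=manip.get_obs();print(o)
E
```

```text
519.8854553018565 [0.24825176 0.03834123 1.3823121 ] [ 0.20694364 -0.0219237  -0.97810719] 283.36758316007416 205.05629924705494
437.99211052245414 [-0.05366106  0.48022858  0.5069949 ] [ 0.67729778 -0.53442772 -0.50562312] 282.58470608548055 212.54712110897543
{'time_s': 0.1, 'joints': array([-1.39720283,  0.4118553 , -0.0127329 ,  1.59693692,  0.00561961,
        1.13432737, -0.08219185]), 'qd': array([ 0.00144984, -0.00242288, -0.00012507, -0.00172871,  0.00101632,
       -0.00026769,  0.00151104]), 'tau': array([ 2.67773758e-03, -6.01825476e+01,  6.84361663e-01, -3.00094128e+01,
        1.40850217e-02,  6.24432883e-03, -2.44896933e-05]), 'ee_pos': array([0.14957694, 0.60637881, 0.23052461]), 'tool_rot': array([-3.78782735e-01, -3.11860731e+00,  2.33995987e-03]), 'force': array([0.53711664, 0.33898633, 0.41022043]), 'torque': array([-0.0256953 ,  0.01690189, -0.02576127]), 'grip_force': 0.0, 'gripper_width': 0.08549338272918651}
```

View pics/top1.png

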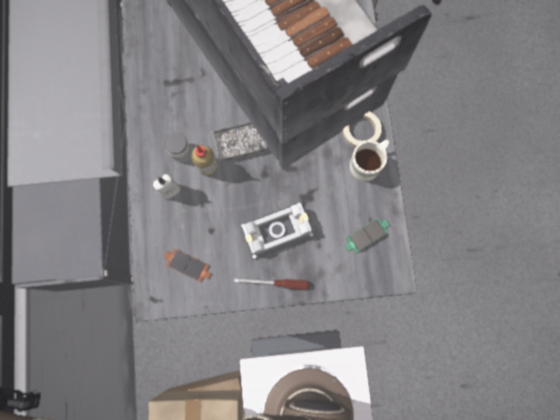

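View pics/scene1.png

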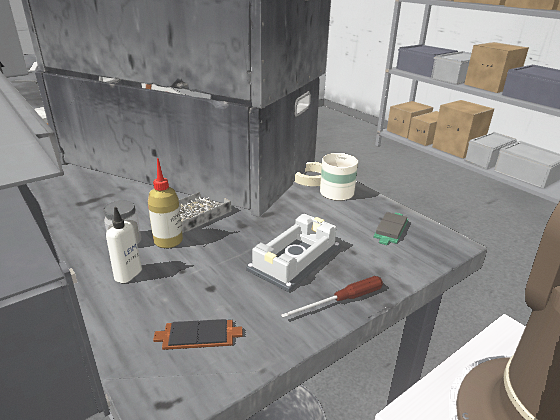

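The top view shows the bracket at about (277,230), new pad at (368,235), worn pad at (188,265), mug at (368,160) and bottle at (203,158). In the scene view the bracket is at (293,250) and the new pad at (391,228).

```bash
cat > meas.py <<'E'
from h import *
def cen(s,m):
    # subpixel centroid, min-area rect of the biggest blob
    c,_=cv2.findContours(m.astype(np.uint8),0,1); c=max(c,key=cv2.contourArea)
    return c
a=snap('top');b=snap('scene')
out={}
for n,s in(('top',a),('scene',b)):
    im=s['image'].astype(int); r,g,bl=im[...,0],im[...,1],im[...,2]
    gm=(g>r+25)&(g>bl+5)
    ym=(r>bl+35)&(g>bl+30)&(r>150)&(abs(r-g)<40)
    for nm,m in(('green',gm),('yellow',ym)):
        k,l,st,ce=cv2.connectedComponentsWithStats(m.astype(np.uint8))
        for i in range(1,k):
            if st[i,4]>=6: print(n,nm,st[i],ce[i].round(1),ray(s,ce[i],0.045 if nm=='yellow' else .006)[0].round(4))
t=a['image'][190:265,230:400];t=cv2.resize(t,None,fx=4.6,fy=4.6,interpolation=cv2.INTER_CUBIC)
cv2.imwrite('pics/c1.png',t[:,:,::-1])
t=b['image'][195:300,235:420];t=cv2.resize(t,None,fx=4.3,fy=4.3,interpolation=cv2.INTER_CUBIC)
cv2.imwrite('pics/c2.png',t[:,:,::-1])
E
python3 meas.py
```

```text
top green [377 218  12  16  76] [383.4 224.2] [ 0.4599 -0.2543  0.006 ]
top green [345 237  14  16 104] [350.7 245.2] [ 0.4126 -0.1598  0.006 ]
top yellow [192 151  13  12  69] [196.4 158.2] [0.6828 0.2272 0.045 ]
top yellow [305 213   3   7   9] [306.2 215.8] [ 0.4965 -0.0482  0.045 ]
top yellow [299 215   4   6  14] [300.6 217.6] [ 0.4931 -0.0332  0.045 ]
top yellow [250 235   3   5   9] [250.9 237.2] [0.4549 0.1009 0.045 ]
scene green [321 169  24  14 169] [331.8 177. ] [ 0.6899 -0.2687  0.006 ]
scene green [395 212   8   4  13] [398.3 213.5] [ 0.4618 -0.2629  0.006 ]
scene green [374 219  34  26 174] [387.7 237.3] [ 0.4104 -0.1668  0.006 ]
scene yellow [454   0  46   5 122] [480.9   1.1] [ 3.4931 -5.6156  0.045 ]
scene yellow [505   0  47   9 197] [523.2   4.1] [ 2.9939 -5.7751  0.045 ]
scene yellow [536   2   3   5   8] [536.8   4. ] [ 2.9222 -5.9866  0.045 ]
scene yellow [ 465   43   62   49 1410] [487.4  65. ] [ 1.1539 -1.7953  0.045 ]
scene yellow [387 101  44  37 551] [404.2 114.5] [ 0.8543 -0.7583  0.045 ]
scene yellow [ 408  100   84   58 2099] [448.2 125.5] [ 0.6988 -0.7875  0.045 ]
scene yellow [315 163   5   6  12] [316.2 165.7] [ 0.7042 -0.2231  0.045 ]
scene yellow [311 166   9   7  19] [314.2 169.3] [ 0.6905 -0.2044  0.045 ]
scene yellow [295 174  19  12  65] [304.  180.9] [ 0.6542 -0.1409  0.045 ]
scene yellow [148 189  25  25 356] [156.8 200.2] [0.7633 0.1825 0.045 ]
scene yellow [314 219  10   4  14] [318.9 220.1] [ 0.4987 -0.0501  0.045 ]
scene yellow [311 225   5   7  11] [312.6 228.6] [ 0.4814 -0.0184  0.045 ]
scene yellow [153 235  13  12  93] [158.8 241.3] [0.6136 0.2439 0.045 ]
scene yellow [265 252  12  12  69] [268.9 257.6] [0.4538 0.1079 0.045 ]
```

View pics/c1.png

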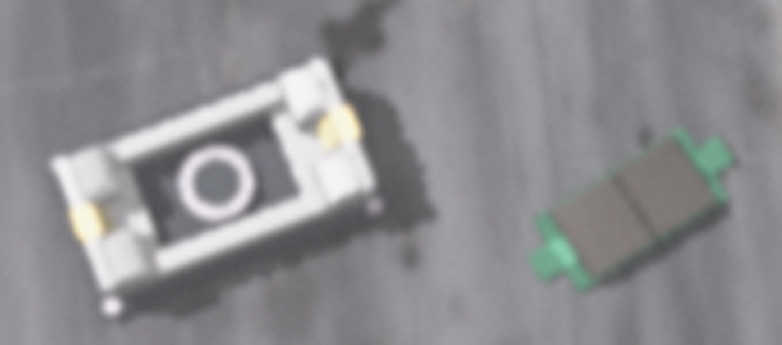

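View pics/c2.png

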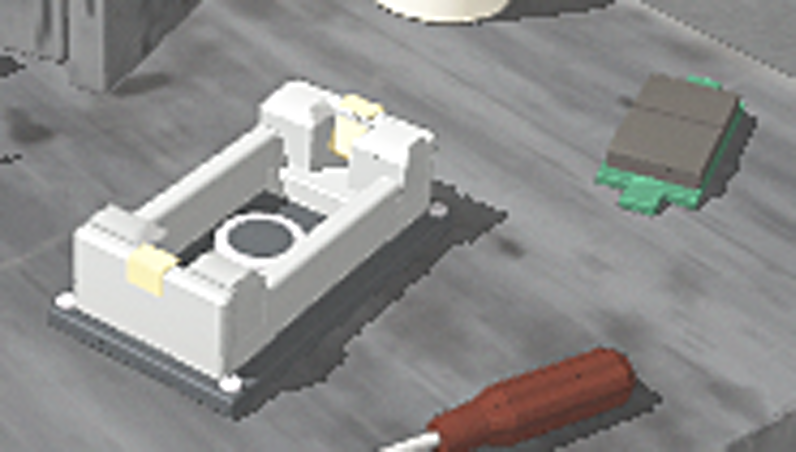

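The crops show the bracket cleanly, with clips at top (249,237) and (305,217) and the seat ring at (277,230). The new pad's lining is a brownish rectangle centred near (367.5,235.5).

```bash
cat > m2.py <<'E'
from h import *
a=snap('top');b=snap('scene')
def tri(ua,ub):
    A=[];y=[]
    for s,u in((a,ua),(b,ub)):
        K,r,t=cam(s);P=K@np.c_[r,t]
        for i in(0,1):
            q=u[i]*P[2]-P[i];A.append(q[:3]);y.append(-q[3])
    X=np.linalg.lstsq(np.array(A),np.array(y),rcond=None)[0]
    print('  tri',X.round(4),'res',(proj(a,X)[0]-ua).round(1),(proj(b,X)[0]-ub).round(1));return X
def blobs(s,m,box,mn=6):
    z=np.zeros(m.shape,np.uint8);x0,y0,x1,y1=box;z[y0:y1,x0:x1]=m[y0:y1,x0:x1]
    return z
# pad lining (warm grey, low saturation) : r-b positive
W={}
for n,s,box in(('top',a,(340,212,395,258)),('scene',b,(368,205,415,250))):
    im=cv2.resize(s['image'],None,fx=1,fy=1).astype(int);r,g,bl=[im[...,i] for i in range(3)]
    lin=blobs(s,(r-bl>=6)&(g<r+3),box); grn=blobs(s,(g>r+15),box)
    u=cv2.morphologyEx(lin,cv2.MORPH_OPEN,np.ones((3,3)))
    u=cv2.morphologyEx(u,cv2.MORPH_CLOSE,np.ones((3,3)))
    c,_=cv2.findContours(u,0,1);c=max(c,key=cv2.contourArea)
    pix=np.argwhere(cv2.drawContours(np.zeros_like(u),[c],-1,1,-1))[:,::-1]
    W[n]=pix
    P=ray(s,pix,.018)[:,:2]
    m=P.mean(0); ev,V=np.linalg.eigh(np.cov(P.T))
    print(n,'lining centroid',m.round(4),'sizes',(np.sqrt(12*ev)*1000).round(1),'long axis deg',np.degrees(np.arctan2(V[1,1],V[0,1])).round(1),'px',pix.mean(0))
    gp=np.argwhere(grn)[:,::-1];Q=ray(s,gp,.006)[:,:2];
    rc=cv2.minAreaRect((Q*1000).astype(np.float32));print('  green rect',rc)
# ring : bright blob inside the frame
R_={}
for n,s,box in(('top',a,(264,216,290,243)),('scene',b,(283,242,307,259))):
    g=cv2.cvtColor(s['image'],cv2.COLOR_RGB2GRAY);m=blobs(s,g>150,box)
    k,l,st,ce=cv2.connectedComponentsWithStats(m)
    print(n,[(list(st[i]),ce[i].round(1)) for i in range(1,k) if st[i,4]>20])
# white bracket silhouette from the top
im=a['image'].astype(int);m=blobs(a,im.min(2)>135,(236,198,316,262))
m|=blobs(a,(im[...,0]>im[...,2]+35),(236,198,316,262))
m=cv2.morphologyEx(m,cv2.MORPH_OPEN,np.ones((3,3)))
c,_=cv2.findContours(m,0,1);c=max(c,key=cv2.contourArea)
rc=cv2.minAreaRect((ray(a,c[:,0],.054)[:,:2]*1000).astype(np.float32));print('bracket z.054',rc)
# clip tops (hand-read)
c1=tri((249.4,237.0),(269.5,256.5));c2=tri((304.5,216.3),(317.5,221.0))
print('mid',(c1+c2)/2,'dist',np.linalg.norm(c1-c2),'deg',np.degrees(np.arctan2(*(c1-c2)[1::-1])))
# block outer top corners (hand-read from crops)
f1=lambda x,y:(230+x/4.6-.4,190+y/4.6-.4);f2=lambda x,y:(235+x/4.3-.4,195+y/4.3-.4)
print('ring');tri(f1(217,184),f2(262,239))
E
python3 m2.py
```

```text
top lining centroid [ 0.4348 -0.2053] sizes [39.2 80.5] long axis deg 115.4 px [367.23112128 234.53775744]
  green rect ((435.61090087890625, -206.05030822753906), (50.444435119628906, 135.94041442871094), 25.81727409362793)
scene lining centroid [ 0.428  -0.1953] sizes [47.1 95.4] long axis deg 117.5 px [390.97307692 224.70384615]
  green rect ((432.63519287109375, -203.0591278076172), (49.92963790893555, 141.9257049560547), 25.83442497253418)
top [([np.int32(264), np.int32(216), np.int32(16), np.int32(7), np.int32(59)], array([269.3, 217.8])), ([np.int32(268), np.int32(222), np.int32(22), np.int32(21), np.int32(245)], array([278.2, 233.2]))]
scene [([np.int32(283), np.int32(242), np.int32(24), np.int32(17), np.int32(192)], array([294.3, 252.7]))]
bracket z.054 ((480.3581848144531, 38.05506896972656), (112.80416107177734, 176.97653198242188), 20.442951202392578)
  tri [0.4559 0.1048 0.0448] res [-0. -0.] [0.1 0. ]
  tri [ 0.4953 -0.0435  0.0468] res [-0. -0.] [0. 0.]
mid [0.47563432 0.03067941 0.04582205] dist 0.15342022228257818 deg 104.88533542865895
ring
  tri [0.4719 0.0318 0.0194] res [0.1 0.1] [-0.2 -0. ]
```

```bash
cat > m3.py <<'E'
from h import *
a=snap('top');g=cv2.cvtColor(a['image'],cv2.COLOR_RGB2GRAY).astype(np.float32)
c=np.array([.474,.031]);th=np.radians(105.8)
for it in range(3):
    ey=np.array([np.cos(th),np.sin(th)]);ex=np.array([ey[1],-ey[0]])
    def edge(axis,off,rng,z,inward):
        # light side toward 'inward'; finds the half-level crossing along the normal
        pts=[]
        for s in rng:
            d=np.arange(-.009,.009,.0004)
            L=(c+ex*(off+d)[:,None]+ey*s) if axis=='x' else (c+ey*(off+d)[:,None]+ex*s)
            uv=proj(a,np.c_[L,np.full(len(L),z)]).astype(np.float32)
            p=cv2.remap(g,uv[:,:1],uv[:,1:],cv2.INTER_LINEAR).ravel()
            gr=np.gradient(cv2.GaussianBlur(p[:,None],(1,7),0).ravel())*inward
            i=gr.argmax(); w=np.clip(gr[max(0,i-6):i+7],0,None)
            pts.append((s,(off+(d[max(0,i-6):i+7]*w).sum()/w.sum())))
        pts=np.array(pts);k=np.polyfit(pts[:,0],pts[:,1],1)
        ok=abs(np.polyval(k,pts[:,0])-pts[:,1])<.0015
        k=np.polyfit(pts[ok,0],pts[ok,1],1)
        print('  ',axis,off,'slope deg',np.degrees(k[0]).round(2),'at mid',(np.polyval(k,0 if axis=='x' else np.mean(rng))*1e3).round(2),ok.sum())
        return k
    e1=edge('x',.040,np.arange(-.04,.041,.004),.040,-1)
    e2=edge('x',-.028,np.arange(-.03,.031,.004),.040,-1)
    r=np.r_[np.arange(-.034,-.014,.003),np.arange(.016,.035,.003)]
    e3=edge('y',.0825,r,.054,-1);e4=edge('y',-.0825,r,.054,1)
    dx=((e1[1]-.040)+(e2[1]+.028))/2;dy=(e3[1]+e4[1])/2
    th-=(e1[0]+e2[0])/2;c=c+ex*dx+ey*dy
    print(c.round(4),np.degrees(th).round(2))
E
python3 m3.py
```

```text
x 0.04 slope deg 0.39 at mid 39.64 21
   x -0.028 slope deg 0.04 at mid -28.34 16
   y 0.0825 slope deg -0.07 at mid 84.97 14
   y -0.0825 slope deg -0.39 at mid -80.34 14
[0.473  0.0331] 105.59
   x 0.04 slope deg 0.41 at mid 40.07 21
   x -0.028 slope deg 0.12 at mid -27.95 16
   y 0.0825 slope deg 0.16 at mid 82.66 14
   y -0.0825 slope deg -0.42 at mid -82.58 14
[0.4731 0.0332] 105.32
   x 0.04 slope deg 0.19 at mid 39.96 21
   x -0.028 slope deg -0.19 at mid -28.0 16
   y 0.0825 slope deg 0.53 at mid 82.61 14
   y -0.0825 slope deg -0.24 at mid -82.69 14
[0.4731 0.0331] 105.32
```

```bash
cat > go.py <<'E'
import sys
from h import *
def go(p,ydir):
    """shift (tool axes after turn) and turn from the present pose; ydir = wanted world angle (deg) of tool y, mod 180"""
    o=manip.get_obs();T=R.from_rotvec(o['tool_rot']);M=T.as_matrix()
    now=np.degrees(np.arctan2(M[1,1],M[0,1]));d=(ydir-now+90)%180-90
    G=R.from_euler('z',ydir if abs((ydir-now+180)%360-180)<91 else ydir+180,degrees=True).as_matrix()
    y=G[:,0];z=np.array([0,0,-1.]);D=np.c_[np.cross(y,z),y,z]
    dp=np.array(p)-o['ee_pos']
    print('now',o['ee_pos'].round(4),'yaw',now.round(2),'turn',(T.inv()*R.from_matrix(D)).as_rotvec().round(4),
      'shift before-turn axes',(M.T@dp).round(4),'after-turn axes',(D.T@dp).round(4),'F',o['force'].round(1),'w',round(o['gripper_width'],4),'t',o['time_s'])
if __name__=='__main__':
    v=list(map(float,sys.argv[1:]));go(v[:3],v[3])
E
python3 go.py .42 .2 .23 25.8; python3 go.py .435 -.206 .15 25.8;python3 go.py .435 -.206 .15 15.4
```

```text
now [0.1496 0.6067 0.2311] yaw 76.15 turn [-3.000e-04  2.000e-04  8.788e-01] shift before-turn axes [-0.3599 -0.3302  0.0012] after-turn axes [-0.4839  0.0664  0.0011] F [-0.3  0.1  0.6] w 0.0852 t 0.35
now [0.1496 0.6067 0.2311] yaw 76.15 turn [-3.000e-04  2.000e-04  8.788e-01] shift before-turn axes [-0.4716 -0.7207  0.0814] after-turn axes [-0.8559 -0.0968  0.0811] F [-0.3  0.1  0.6] w 0.0852 t 0.35
now [0.1496 0.6067 0.2311] yaw 76.15 turn [-3.0000e-04  2.0000e-04  1.0603e+00] shift before-turn axes [-0.4716 -0.7207  0.0814] after-turn axes [-0.8593  0.0593  0.0811] F [-0.3  0.1  0.6] w 0.0852 t 0.35
```

>>> {"fn": "arm_command", "kwargs": {
  "plan": [
    {"az": 0.11},
    {"az": 0.11},
    {"az": 0.11},
    {"az": 0.11},
    {"az": 0.11},
    {"az": 0.11},
    {"az": 0.11},
    {"az": 0.11},
    {"tx": -0.03,"ty": 0.006},
    {"tx": -0.04,"ty": 0.006}
  ]
}}

```text
$.plan[0]: bad value
```

>>> {"fn": "arm_command", "kwargs": {
  "plan": [
    {"tx": -0.04,"ty": 0.006},
    {"tx": -0.04,"ty": 0.006},
    {"tx": -0.04,"ty": 0.006},
    {"tx": -0.04,"ty": 0.006},
    {"tx": -0.04,"ty": 0.006},
    {"tx": -0.04,"ty": 0.006},
    {"tx": -0.04,"ty": 0.006},
    {"tx": -0.04,"ty": 0.006},
    {"tx": -0.04,"ty": 0.005},
    {"tx": -0.04,"ty": 0.0}
  ]
}}

```text
$.plan[0]: bad value
```

```bash
python3 go.py .4355 -.206 .15 25.8
```

```text
now [0.1496 0.6067 0.2311] yaw 76.15 turn [-3.000e-04  2.000e-04  8.788e-01] shift before-turn axes [-0.4721 -0.7206  0.0814] after-turn axes [-0.8561 -0.0963  0.0811] F [-0.3  0.1  0.6] w 0.0852 t 0.35
```

All keys are needed.

>>> {"fn": "arm_command", "kwargs": {
  "plan": [
    {"tx": 0,"ty": 0,"tz": 0,"ax": 0,"ay": 0,"az": 0.11,"gripper": 1},
    {"tx": 0,"ty": 0,"tz": 0,"ax": 0,"ay": 0,"az": 0.11,"gripper": 1},
    {"tx": 0,"ty": 0,"tz": 0,"ax": 0,"ay": 0,"az": 0.11,"gripper": 1},
    {"tx": 0,"ty": 0,"tz": 0,"ax": 0,"ay": 0,"az": 0.11,"gripper": 1},
    {"tx": 0,"ty": 0,"tz": 0,"ax": 0,"ay": 0,"az": 0.11,"gripper": 1},
    {"tx": 0,"ty": 0,"tz": 0,"ax": 0,"ay": 0,"az": 0.11,"gripper": 1},
    {"tx": 0,"ty": 0,"tz": 0,"ax": 0,"ay": 0,"az": 0.11,"gripper": 1},
    {"tx": 0,"ty": 0,"tz": 0,"ax": 0,"ay": 0,"az": 0.11,"gripper": 1},
    {"tx": -0.03,"ty": 0.006,"tz": 0,"ax": 0,"ay": 0,"az": 0,"gripper": 1},
    {"tx": -0.04,"ty": 0.006,"tz": 0,"ax": 0,"ay": 0,"az": 0,"gripper": 1}
  ]
}}

```text
time_s: 1.18
ee_pos: [0.1883, 0.5506, 0.2306]
tool_rot: [-1.664, -2.664, -0.0]
force: [1.3, -0.4, -0.4]
gripper_width: 0.0856
grip_force: 0.0
```

>>> {"fn": "arm_command", "kwargs": {
  "plan": [
    {"tx": -0.04,"ty": 0.006,"tz": 0,"ax": 0,"ay": 0,"az": 0,"gripper": 1},
    {"tx": -0.04,"ty": 0.006,"tz": 0,"ax": 0,"ay": 0,"az": 0,"gripper": 1},
    {"tx": -0.04,"ty": 0.006,"tz": 0,"ax": 0,"ay": 0,"az": 0,"gripper": 1},
    {"tx": -0.04,"ty": 0.006,"tz": 0,"ax": 0,"ay": 0,"az": 0,"gripper": 1},
    {"tx": -0.04,"ty": 0.006,"tz": 0,"ax": 0,"ay": 0,"az": 0,"gripper": 1},
    {"tx": -0.04,"ty": 0.006,"tz": 0,"ax": 0,"ay": 0,"az": 0,"gripper": 1},
    {"tx": -0.04,"ty": 0.006,"tz": 0,"ax": 0,"ay": 0,"az": 0,"gripper": 1},
    {"tx": -0.04,"ty": 0.006,"tz": 0,"ax": 0,"ay": 0,"az": 0,"gripper": 1},
    {"tx": -0.04,"ty": 0.006,"tz": 0,"ax": 0,"ay": 0,"az": 0,"gripper": 1},
    {"tx": -0.04,"ty": 0,"tz": 0,"ax": 0,"ay": 0,"az": 0,"gripper": 1}
  ]
}}

```text
time_s: 2.02
ee_pos: [0.4145, 0.2106, 0.2317]
tool_rot: [1.671, 2.66, 0.002]
force: [1.2, 0.4, 0.7]
gripper_width: 0.0853
grip_force: 0.0
```

```bash
python3 go.py .4355 -.206 .15 25.8
```

```text
now [0.4145 0.2106 0.2317] yaw 25.73 turn [ 0.0016 -0.0003 -0.0013] shift before-turn axes [-0.3844 -0.1621  0.0813] after-turn axes [-0.3842 -0.1624  0.0817] F [1.2 0.4 0.7] w 0.0853 t 2.0167
```

>>> {"fn": "arm_command", "kwargs": {
  "plan": [
    {"tx": -0.038,"ty": -0.016,"tz": 0,"ax": 0,"ay": 0,"az": 0,"gripper": 1},
    {"tx": -0.038,"ty": -0.016,"tz": 0,"ax": 0,"ay": 0,"az": 0,"gripper": 1},
    {"tx": -0.038,"ty": -0.016,"tz": 0,"ax": 0,"ay": 0,"az": 0,"gripper": 1},
    {"tx": -0.038,"ty": -0.016,"tz": 0,"ax": 0,"ay": 0,"az": 0,"gripper": 1},
    {"tx": -0.038,"ty": -0.016,"tz": 0,"ax": 0,"ay": 0,"az": 0,"gripper": 1},
    {"tx": -0.038,"ty": -0.016,"tz": 0,"ax": 0,"ay": 0,"az": 0,"gripper": 1},
    {"tx": -0.038,"ty": -0.016,"tz": 0,"ax": 0,"ay": 0,"az": 0,"gripper": 1},
    {"tx": -0.038,"ty": -0.016,"tz": 0,"ax": 0,"ay": 0,"az": 0,"gripper": 1},
    {"tx": -0.038,"ty": -0.016,"tz": 0,"ax": 0,"ay": 0,"az": 0,"gripper": 1},
    {"tx": -0.02,"ty": -0.009,"tz": 0.02,"ax": 0,"ay": 0,"az": 0,"gripper": 1}
  ]
}}

```text
time_s: 2.85
ee_pos: [0.4341, -0.186, 0.2143]
tool_rot: [1.672, 2.651, 0.003]
force: [0.6, 0.0, -0.3]
gripper_width: 0.0851
grip_force: 0.0
```

>>> {"fn": "arm_command", "kwargs": {
  "plan": [
    {"tx": 0,"ty": 0,"tz": 0.03,"ax": 0,"ay": 0,"az": 0,"gripper": 1},
    {"tx": 0,"ty": 0,"tz": 0.03,"ax": 0,"ay": 0,"az": 0,"gripper": 1},
    {"tx": 0,"ty": 0,"tz": 0,"ax": 0,"ay": 0,"az": 0,"gripper": 1},
    {"tx": 0,"ty": 0,"tz": 0,"ax": 0,"ay": 0,"az": 0,"gripper": 1}
  ]
}}

```text
time_s: 3.18
ee_pos: [0.4314, -0.1805, 0.1508]
tool_rot: [-1.671, -2.657, 0.003]
force: [0.7, 0.3, 0.1]
gripper_width: 0.0854
grip_force: 0.0
```

```bash
python3 go.py .4355 -.206 .06 25.8; python3 - <<'E'
from h import *
a=snap('scene');t=a['image'][120:290,270:480];t=cv2.resize(t,None,fx=3.4,fy=3.4,interpolation=cv2.INTER_CUBIC)
b=snap('top')['image'][190:275,310:430];b=cv2.resize(b,None,fx=4,fy=4,interpolation=cv2.INTER_CUBIC)
cv2.imwrite('pics/d1.png',t[:,:,::-1])
E
```

```text
now [ 0.4314 -0.1805  0.1508] yaw 25.68 turn [-0.0031 -0.0014 -0.002 ] shift before-turn axes [-0.0249 -0.0071  0.0908] after-turn axes [-0.0247 -0.0074  0.0908] F [0.7 0.3 0.1] w 0.0854 t 3.1833
```

View pics/d1.png

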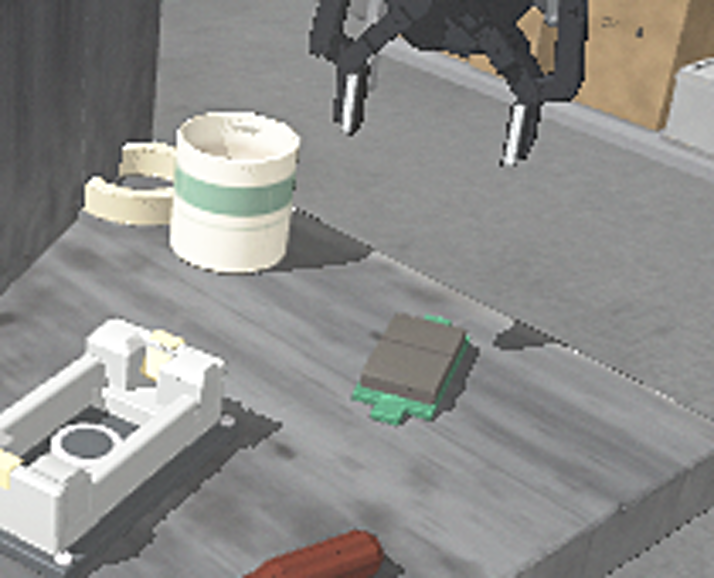

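The pad is undisturbed, with the open gripper above and short of it (430,110 in the crop); the mug is clear.

>>> {"fn": "arm_command", "kwargs": {
  "plan": [
    {"tx": -0.0125,"ty": -0.0037,"tz": 0.02,"ax": -0.003,"ay": -0.001,"az": 0,"gripper": 1},
    {"tx": -0.0125,"ty": -0.0037,"tz": 0.03,"ax": 0,"ay": 0,"az": 0,"gripper": 1},
    {"tx": 0,"ty": 0,"tz": 0.03,"ax": 0,"ay": 0,"az": 0,"gripper": 1},
    {"tx": 0,"ty": 0,"tz": 0,"ax": 0,"ay": 0,"az": 0,"gripper": 1},
    {"tx": 0,"ty": 0,"tz": 0,"ax": 0,"ay": 0,"az": 0,"gripper": 1}
  ]
}}

```text
time_s: 3.7
ee_pos: [0.4369, -0.206, 0.0721]
tool_rot: [1.67, 2.659, 0.003]
force: [-0.0, -0.0, 1.0]
gripper_width: 0.0851
grip_force: 0.0
```

```bash
python3 go.py .4356 -.206 .005 25.8
```

```text
now [ 0.4369 -0.206   0.0721] yaw 25.73 turn [ 0.0025  0.0003 -0.0012] shift before-turn axes [ 0.0006 -0.0014  0.0671] after-turn axes [ 0.0006 -0.0012  0.0671] F [-0. -0.  1.] w 0.0851 t 3.7
```

>>> {"fn": "arm_command", "kwargs": {
  "plan": [
    {"tx": 0.0005,"ty": -0.001,"tz": 0.025,"ax": 0.002,"ay": 0,"az": 0,"gripper": 1},
    {"tx": 0,"ty": 0,"tz": 0.022,"ax": 0,"ay": 0,"az": 0,"gripper": 1},
    {"tx": 0,"ty": 0,"tz": 0.01,"ax": 0,"ay": 0,"az": 0,"gripper": 1},
    {"tx": 0,"ty": 0,"tz": 0.01,"ax": 0,"ay": 0,"az": 0,"gripper": 1},
    {"tx": 0,"ty": 0,"tz": 0,"ax": 0,"ay": 0,"az": 0,"gripper": 1},
    {"tx": 0,"ty": 0,"tz": 0,"ax": 0,"ay": 0,"az": 0,"gripper": 1}
  ],
  "grip_force": 50
}}

```text
time_s: 4.2
ee_pos: [0.4365, -0.2063, 0.0053]
tool_rot: [1.67, 2.658, 0.001]
force: [0.4, 0.2, 0.8]
gripper_width: 0.0856
grip_force: 0.0
```

>>> {"fn": "arm_command", "kwargs": {
  "plan": [
    {"tx": 0,"ty": 0,"tz": 0,"ax": 0,"ay": 0,"az": 0,"gripper": -1},
    {"tx": 0,"ty": 0,"tz": 0,"ax": 0,"ay": 0,"az": 0,"gripper": -1},
    {"tx": 0,"ty": 0,"tz": 0,"ax": 0,"ay": 0,"az": 0,"gripper": -1},
    {"tx": 0,"ty": 0,"tz": 0,"ax": 0,"ay": 0,"az": 0,"gripper": -1},
    {"tx": 0,"ty": 0,"tz": 0,"ax": 0,"ay": 0,"az": 0,"gripper": -1},
    {"tx": 0,"ty": 0,"tz": 0,"ax": 0,"ay": 0,"az": 0,"gripper": -1},
    {"tx": 0,"ty": 0,"tz": 0,"ax": 0,"ay": 0,"az": 0,"gripper": -1},
    {"tx": 0,"ty": 0,"tz": 0,"ax": 0,"ay": 0,"az": 0,"gripper": -1}
  ]
}}

```text
time_s: 4.87
ee_pos: [0.4362, -0.2063, 0.0051]
tool_rot: [1.67, 2.658, 0.002]
force: [-1.9, 0.3, 9.8]
gripper_width: 0.0446
grip_force: 50.3
```

```bash
python3 go.py .4731 .0331 .12 15.4
```

```text
now [ 0.4362 -0.2063  0.0051] yaw 25.72 turn [0.0022 0.001  0.1801] shift before-turn axes [ 0.1995  0.1374 -0.1148] after-turn axes [ 0.221   0.0991 -0.1149] F [-1.9  0.3  9.8] w 0.0446 t 4.8667
```

>>> {"fn": "arm_command", "kwargs": {
  "plan": [
    {"tx": 0,"ty": 0,"tz": -0.01,"ax": 0,"ay": 0,"az": 0,"gripper": -1},
    {"tx": 0,"ty": 0,"tz": -0.025,"ax": 0,"ay": 0,"az": 0,"gripper": -1},
    {"tx": 0,"ty": 0,"tz": -0.03,"ax": 0,"ay": 0,"az": 0,"gripper": -1},
    {"tx": 0,"ty": 0,"tz": -0.03,"ax": 0,"ay": 0,"az": 0.06,"gripper": -1},
    {"tx": 0,"ty": 0,"tz": -0.02,"ax": 0,"ay": 0,"az": 0.06,"gripper": -1},
    {"tx": 0,"ty": 0,"tz": 0,"ax": 0,"ay": 0,"az": 0.06,"gripper": -1},
    {"tx": 0.025,"ty": 0.011,"tz": 0,"ax": 0,"ay": 0,"az": 0,"gripper": -1},
    {"tx": 0.025,"ty": 0.011,"tz": 0,"ax": 0,"ay": 0,"az": 0,"gripper": -1},
    {"tx": 0.025,"ty": 0.011,"tz": 0,"ax": 0,"ay": 0,"az": 0,"gripper": -1},
    {"tx": 0.025,"ty": 0.011,"tz": 0,"ax": 0,"ay": 0,"az": 0,"gripper": -1}
  ]
}}

```text
time_s: 5.7
ee_pos: [0.4513, -0.0969, 0.1198]
tool_rot: [1.904, 2.497, 0.001]
force: [1.0, -1.0, -1.5]
gripper_width: 0.0444
grip_force: 52.6
```

>>> {"fn": "arm_command", "kwargs": {
  "plan": [
    {"tx": 0.025,"ty": 0.011,"tz": 0,"ax": 0,"ay": 0,"az": 0,"gripper": -1},
    {"tx": 0.025,"ty": 0.011,"tz": 0,"ax": 0,"ay": 0,"az": 0,"gripper": -1},
    {"tx": 0.025,"ty": 0.011,"tz": 0,"ax": 0,"ay": 0,"az": 0,"gripper": -1},
    {"tx": 0.025,"ty": 0.011,"tz": 0,"ax": 0,"ay": 0,"az": 0,"gripper": -1},
    {"tx": 0.021,"ty": 0.011,"tz": 0,"ax": 0,"ay": 0,"az": 0,"gripper": -1},
    {"tx": 0,"ty": 0,"tz": 0,"ax": 0,"ay": 0,"az": 0,"gripper": -1},
    {"tx": 0,"ty": 0,"tz": 0,"ax": 0,"ay": 0,"az": 0,"gripper": -1},
    {"tx": 0,"ty": 0,"tz": 0,"ax": 0,"ay": 0,"az": 0,"gripper": -1}
  ]
}}

```text
time_s: 6.37
ee_pos: [0.4721, 0.0327, 0.1195]
tool_rot: [1.903, 2.498, 0.0]
force: [-0.2, -1.1, -1.2]
gripper_width: 0.0444
grip_force: 52.6
```

```bash
python3 go.py .4731 .0331 .12 15.4; python3 - <<'E'
from h import *
s=snap('scene');t=s['image'][150:310,220:400];t=cv2.resize(t,None,fx=3.7,fy=3.7,interpolation=cv2.INTER_CUBIC)
cv2.imwrite('pics/e1.png',t[:,:,::-1])
b=snap('top')['image'][180:270,220:330];b=cv2.resize(b,None,fx=6,fy=6,interpolation=cv2.INTER_CUBIC)
cv2.imwrite('pics/e2.png',b[:,:,::-1])
E
```

```text
now [0.4721 0.0327 0.1195] yaw 15.41 turn [0.001  0.001  0.0001] shift before-turn axes [ 0.0001  0.0011 -0.0005] after-turn axes [ 0.0001  0.0011 -0.0005] F [-0.2 -1.1 -1.2] w 0.0444 t 6.3667
```

View pics/e1.png

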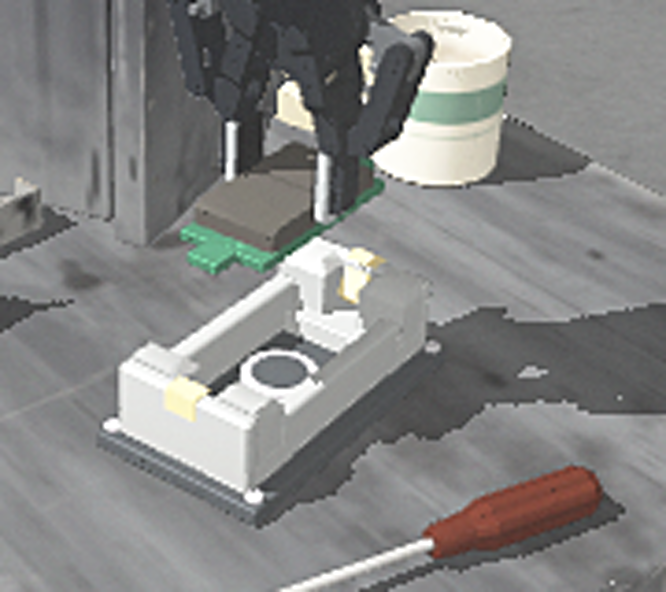

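View pics/e2.png

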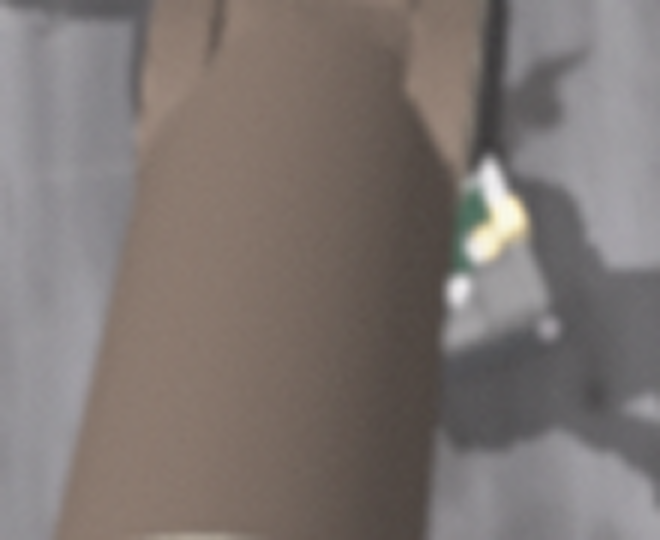

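The pad hangs level, with its left ear at scene crop (208,255); the top view is blocked by the forearm. I'll measure the ear in the scene view.

```bash
cat > ear.py <<'E'
from h import *
s=snap('scene');im=s['image'].astype(np.float32);gr=im[...,1]-im[...,0]
o=manip.get_obs();M=R.from_rotvec(o['tool_rot']).as_matrix()
ex=M[:,1]*np.sign(M[0,1]);ey=np.cross([0,0,1],ex);c=o['ee_pos'].copy()
zu=c[2]-.005
def prof(x,y,z):
    P=np.array([c[0],c[1],0])+np.outer(x,ex)+np.outer(y,ey);P[:,2]=z
    uv=proj(s,P).astype(np.float32);return cv2.remap(gr,uv[:,:1],uv[:,1:],cv2.INTER_LINEAR).ravel(),uv
yy=np.arange(.05,.085,.0005)
for x in(-.005,0,.005):
    p,uv=prof(np.full(len(yy),x),yy,zu);i=np.where(p>18)[0];print('bottom outer edge x',x,'y end',yy[i[-1]]if len(i)else None)
xx=np.arange(-.02,.02,.0005)
for y in(.058,.061,.064):
    p,uv=prof(xx,np.full(len(xx),y),zu+.006);i=np.where(p>18)[0];print('ear top at y',y,'x',xx[i[0]],xx[i[-1]])
# green mask bottom contour & expected pixel corners
print('expected ear corners top',proj(s,[np.array([c[0],c[1],0])+a*ex+.067*ey+np.array([0,0,zu+.006]) for a in(-.009,.009)]).round(1))
print('expected plate corners top',proj(s,[np.array([c[0],c[1],0])+a*ex+.052*ey+np.array([0,0,zu+.006]) for a in(-.025,.025)]).round(1))
t=im[195:228,262:300].astype(np.uint8);t=cv2.resize(t,None,fx=16,fy=16,interpolation=cv2.INTER_NEAREST)
for y,x,col in[(.067,-.009,(255,0,0)),(.067,.009,(255,0,0)),(.052,-.025,(255,0,255)),(.052,.025,(255,0,255)),(.052,.009,(255,255,0)),(.052,-.009,(255,255,0))]:
    u=proj(s,np.array([c[0],c[1],0])+x*ex+y*ey+np.array([0,0,zu+.006]))[0];cv2.circle(t,(int((u[0]-262+.5)*16),int((u[1]-195+.5)*16)),4,col,-1)
cv2.imwrite('pics/e3.png',t[:,:,::-1])
E
python3 ear.py
```

```text
bottom outer edge x -0.005 y end 0.06700000000000002
bottom outer edge x 0 y end 0.06750000000000002
bottom outer edge x 0.005 y end 0.06750000000000002
ear top at y 0.058 x -0.02 0.019500000000000035
ear top at y 0.061 x -0.013499999999999995 0.008500000000000025
ear top at y 0.064 x -0.013499999999999995 0.008500000000000025
expected ear corners top [[278.5 221. ]
 [270.2 217.5]]
expected plate corners top [[291.4 220.5]
 [268.4 211.1]]
```

View pics/e3.png

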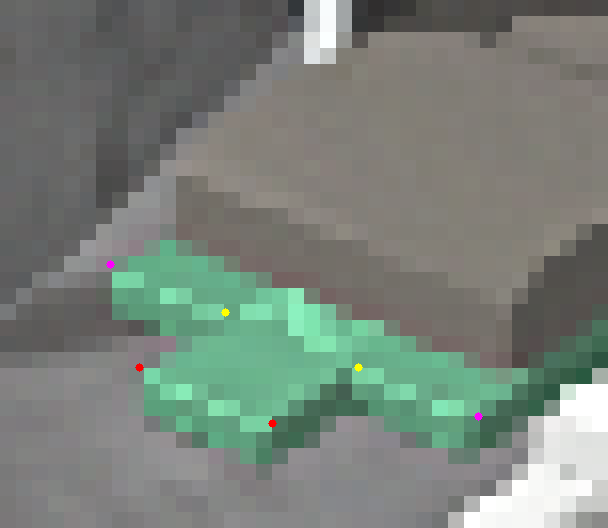

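The predicted corners lie within about 0.5 px of the seen ones, so the pad is where I assume it is in the hand.

>>> {"fn": "arm_command", "kwargs": {
  "plan": [
    {"tx": 0,"ty": 0.0011,"tz": 0.02,"ax": 0.001,"ay": 0.001,"az": 0,"gripper": -1},
    {"tx": 0,"ty": 0,"tz": 0.02,"ax": 0,"ay": 0,"az": 0,"gripper": -1},
    {"tx": 0,"ty": 0,"tz": 0.011,"ax": 0,"ay": 0,"az": 0,"gripper": -1},
    {"tx": 0,"ty": 0,"tz": 0,"ax": 0,"ay": 0,"az": 0,"gripper": -1},
    {"tx": 0,"ty": 0,"tz": 0,"ax": 0,"ay": 0,"az": 0,"gripper": -1},
    {"tx": 0,"ty": 0,"tz": 0,"ax": 0,"ay": 0,"az": 0,"gripper": -1}
  ]
}}

```text
time_s: 7.02
ee_pos: [0.4739, 0.033, 0.0689]
tool_rot: [1.904, 2.498, 0.001]
force: [0.9, -0.4, -1.2]
gripper_width: 0.0447
grip_force: 52.5
```

```bash
python3 go.py .4731 .0331 .043 15.4
```

```text
now [0.4739 0.033  0.0689] yaw 15.36 turn [ 0.0008  0.     -0.0008] shift before-turn axes [ 0.0003 -0.0008  0.0259] after-turn axes [ 0.0003 -0.0008  0.0259] F [ 0.9 -0.4 -1.2] w 0.0447 t 7.0167
```

>>> {"fn": "arm_command", "kwargs": {
  "plan": [
    {"tx": 0,"ty": -0.0006,"tz": 0.004,"ax": 0,"ay": 0,"az": 0,"gripper": -1},
    {"tx": 0,"ty": 0,"tz": 0.004,"ax": 0,"ay": 0,"az": 0,"gripper": -1},
    {"tx": 0,"ty": 0,"tz": 0.003,"ax": 0,"ay": 0,"az": 0,"gripper": -1},
    {"tx": 0,"ty": 0,"tz": 0.003,"ax": 0,"ay": 0,"az": 0,"gripper": -1},
    {"tx": 0,"ty": 0,"tz": 0.003,"ax": 0,"ay": 0,"az": 0,"gripper": -1},
    {"tx": 0,"ty": 0,"tz": 0,"ax": 0,"ay": 0,"az": 0,"gripper": -1}
  ]
}}

```text
time_s: 7.52
ee_pos: [0.4728, 0.0332, 0.0508]
tool_rot: [-1.903, -2.499, 0.0]
force: [-0.3, 0.5, -1.4]
gripper_width: 0.0442
grip_force: 52.6
```

```bash
python3 go.py .4731 .0331 .043 15.4
```

```text
now [0.4728 0.0332 0.0508] yaw 15.41 turn [-0.0002  0.      0.0002] shift before-turn axes [-0.0002  0.0003  0.0078] after-turn axes [-0.0002  0.0003  0.0078] F [-0.3  0.5 -1.4] w 0.0442 t 7.5167
```

>>> {"fn": "arm_command", "kwargs": {
  "plan": [
    {"tx": 0,"ty": 0,"tz": 0.003,"ax": 0,"ay": 0,"az": 0,"gripper": -1},
    {"tx": 0,"ty": 0,"tz": 0.003,"ax": 0,"ay": 0,"az": 0,"gripper": -1},
    {"tx": 0,"ty": 0,"tz": 0.002,"ax": 0,"ay": 0,"az": 0,"gripper": -1},
    {"tx": 0,"ty": 0,"tz": 0,"ax": 0,"ay": 0,"az": 0,"gripper": -1},
    {"tx": 0,"ty": 0,"tz": 0,"ax": 0,"ay": 0,"az": 0,"gripper": -1}
  ]
}}

```text
time_s: 7.93
ee_pos: [0.4732, 0.0328, 0.0433]
tool_rot: [1.904, 2.498, 0.0]
force: [0.0, -3.8, 2.3]
gripper_width: 0.0449
grip_force: 53.1
```

>>> {"fn": "arm_command", "kwargs": {
  "plan": [
    {"tx": 0,"ty": 0,"tz": 0,"ax": 0,"ay": 0,"az": 0,"gripper": 0.6},
    {"tx": 0,"ty": 0,"tz": 0,"ax": 0,"ay": 0,"az": 0,"gripper": 0.6},
    {"tx": 0,"ty": 0,"tz": 0,"ax": 0,"ay": 0,"az": 0,"gripper": 0.6},
    {"tx": 0,"ty": 0,"tz": 0,"ax": 0,"ay": 0,"az": 0,"gripper": 0.6},
    {"tx": 0,"ty": 0,"tz": -0.01,"ax": 0,"ay": 0,"az": 0,"gripper": 0.6},
    {"tx": 0,"ty": 0,"tz": -0.03,"ax": 0,"ay": 0,"az": 0,"gripper": 0.6},
    {"tx": 0,"ty": 0,"tz": -0.02,"ax": 0,"ay": 0,"az": 0,"gripper": -1},
    {"tx": 0,"ty": 0,"tz": 0,"ax": 0,"ay": 0,"az": 0,"gripper": -1},
    {"tx": 0,"ty": 0,"tz": 0,"ax": 0,"ay": 0,"az": 0,"gripper": -1},
    {"tx": 0,"ty": 0,"tz": 0,"ax": 0,"ay": 0,"az": 0,"gripper": -1}
  ]
}}

```text
time_s: 8.77
ee_pos: [0.4726, 0.0338, 0.1032]
tool_rot: [-1.903, -2.499, -0.001]
force: [-0.1, 0.5, 0.2]
gripper_width: 0.02
grip_force: 0.0
```

>>> {"fn": "arm_command", "kwargs": {
  "plan": [
    {"tx": 0,"ty": 0,"tz": 0,"ax": 0,"ay": 0,"az": 0,"gripper": -1},
    {"tx": 0,"ty": 0,"tz": 0,"ax": 0,"ay": 0,"az": 0,"gripper": -1},
    {"tx": 0,"ty": 0,"tz": 0,"ax": 0,"ay": 0,"az": 0,"gripper": -1},
    {"tx": 0,"ty": 0,"tz": 0,"ax": 0,"ay": 0,"az": 0,"gripper": -1}
  ]
}}

```text
time_s: 9.1
ee_pos: [0.4726, 0.0332, 0.1028]
tool_rot: [-1.903, -2.499, 0.001]
force: [0.4, 0.5, 1.5]
gripper_width: -0.0
grip_force: 0.0
```

```bash
python3 go.py .4731 .0331 .060 15.4; python3 - <<'E'
from h import *
s=snap('scene');t=s['image'][150:310,220:400];t=cv2.resize(t,None,fx=3.7,fy=3.7,interpolation=cv2.INTER_CUBIC)
cv2.imwrite('pics/f1.png',t[:,:,::-1])
E
```

```text
now [0.4726 0.0332 0.1028] yaw 15.4 turn [-0.0009  0.     -0.    ] shift before-turn axes [-0.0002  0.0005  0.0428] after-turn axes [-0.0002  0.0005  0.0428] F [0.4 0.5 1.5] w -0.0 t 9.1
```

View pics/f1.png

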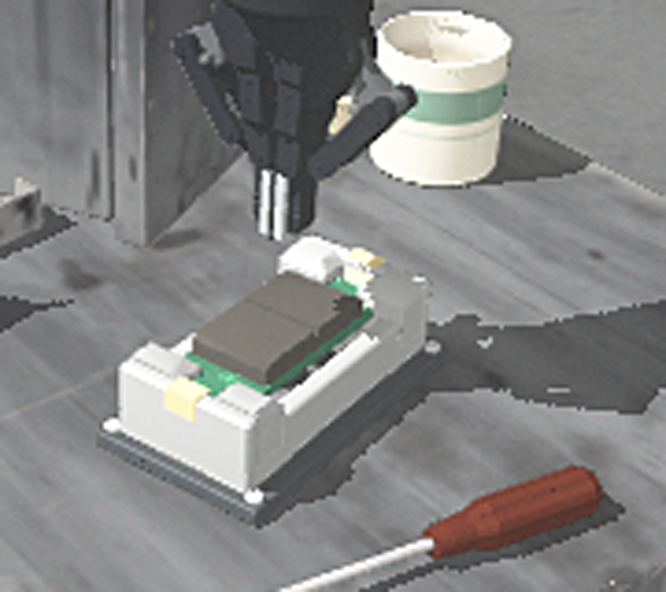

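The pad sits in both slots on the clips, lining up and level. Next, press with the fingers closed.

>>> {"fn": "arm_command", "kwargs": {
  "plan": [
    {"tx": 0,"ty": 0.0004,"tz": 0.02,"ax": 0,"ay": 0,"az": 0,"gripper": -1},
    {"tx": 0,"ty": 0,"tz": 0.02,"ax": 0,"ay": 0,"az": 0,"gripper": -1},
    {"tx": 0,"ty": 0,"tz": 0.004,"ax": 0,"ay": 0,"az": 0,"gripper": -1},
    {"tx": 0,"ty": 0,"tz": 0.003,"ax": 0,"ay": 0,"az": 0,"gripper": -1},
    {"tx": 0,"ty": 0,"tz": 0.002,"ax": 0,"ay": 0,"az": 0,"gripper": -1},
    {"tx": 0,"ty": 0,"tz": 0.002,"ax": 0,"ay": 0,"az": 0,"gripper": -1},
    {"tx": 0,"ty": 0,"tz": 0.002,"ax": 0,"ay": 0,"az": 0,"gripper": -1}
  ]
}}

```text
time_s: 9.73
ee_pos: [0.4729, 0.033, 0.0515]
tool_rot: [-1.904, -2.497, -0.001]
force: [-7.2, -2.0, 21.5]
gripper_width: 0.0002
grip_force: 10.2
```

>>> {"fn": "arm_command", "kwargs": {
  "plan": [
    {"tx": 0,"ty": 0,"tz": 0.002,"ax": 0,"ay": 0,"az": 0,"gripper": -1},
    {"tx": 0,"ty": 0,"tz": 0.002,"ax": 0,"ay": 0,"az": 0,"gripper": -1},
    {"tx": 0,"ty": 0,"tz": 0,"ax": 0,"ay": 0,"az": 0,"gripper": -1}
  ]
}}

```text
time_s: 9.98
ee_pos: [0.4739, 0.0336, 0.0468]
tool_rot: [1.903, 2.499, 0.002]
force: [-0.3, 0.0, 0.6]
gripper_width: 0.0003
grip_force: 0.0
```

>>> {"fn": "arm_command", "kwargs": {
  "plan": [
    {"tx": 0,"ty": 0,"tz": 0.002,"ax": 0,"ay": 0,"az": 0,"gripper": -1},
    {"tx": 0,"ty": 0,"tz": 0.002,"ax": 0,"ay": 0,"az": 0,"gripper": -1},
    {"tx": 0,"ty": 0,"tz": 0,"ax": 0,"ay": 0,"az": 0,"gripper": -1}
  ]
}}

```text
time_s: 10.23
ee_pos: [0.4735, 0.0337, 0.0421]
tool_rot: [1.903, 2.499, 0.001]
force: [-1.2, -0.8, -1.1]
gripper_width: 0.0002
grip_force: 0.0
```

>>> {"fn": "arm_command", "kwargs": {
  "plan": [
    {"tx": 0,"ty": 0,"tz": 0.001,"ax": 0,"ay": 0,"az": 0,"gripper": -1},
    {"tx": 0,"ty": 0,"tz": 0.001,"ax": 0,"ay": 0,"az": 0,"gripper": -1},
    {"tx": 0,"ty": 0,"tz": 0,"ax": 0,"ay": 0,"az": 0,"gripper": -1}
  ]
}}

```text
time_s: 10.48
ee_pos: [0.4736, 0.0337, 0.0419]
tool_rot: [-1.903, -2.498, -0.004]
force: [-8.4, 0.2, 32.3]
gripper_width: 0.0001
grip_force: 16.3
```

Firm stop at z = 0.042, which is home. Retract and check.

>>> {"fn": "arm_command", "kwargs": {
  "plan": [
    {"tx": 0,"ty": 0,"tz": -0.005,"ax": 0,"ay": 0,"az": 0,"gripper": -1},
    {"tx": 0,"ty": 0,"tz": -0.02,"ax": 0,"ay": 0,"az": 0,"gripper": -1},
    {"tx": 0,"ty": 0,"tz": -0.04,"ax": 0,"ay": 0,"az": 0,"gripper": -1},
    {"tx": 0,"ty": 0,"tz": -0.04,"ax": 0,"ay": 0,"az": 0,"gripper": -1},
    {"tx": 0,"ty": 0,"tz": -0.03,"ax": 0,"ay": 0,"az": 0,"gripper": -1},
    {"tx": 0,"ty": 0,"tz": 0,"ax": 0,"ay": 0,"az": 0,"gripper": -1},
    {"tx": 0,"ty": 0,"tz": 0,"ax": 0,"ay": 0,"az": 0,"gripper": -1}
  ]
}}

```text
time_s: 11.07
ee_pos: [0.4741, 0.0339, 0.1766]
tool_rot: [1.902, 2.499, 0.006]
force: [1.1, 0.1, -1.8]
gripper_width: -0.0003
grip_force: 0.0
```

```bash
python3 go.py .4731 .0331 .18 15.4; python3 - <<'E'
from h import *
s=snap('scene');t=s['image'][190:310,230:360];t=cv2.resize(t,None,fx=4.8,fy=4.8,interpolation=cv2.INTER_CUBIC)
cv2.imwrite('pics/g1.png',t[:,:,::-1])
E
```

```text
now [0.4741 0.0339 0.1766] yaw 15.45 turn [ 0.0036 -0.0012  0.0008] shift before-turn axes [-0.0005 -0.0012 -0.0035] after-turn axes [-0.0005 -0.0012 -0.0034] F [ 1.1  0.1 -1.8] w -0.0003 t 11.0667
```

View pics/g1.png

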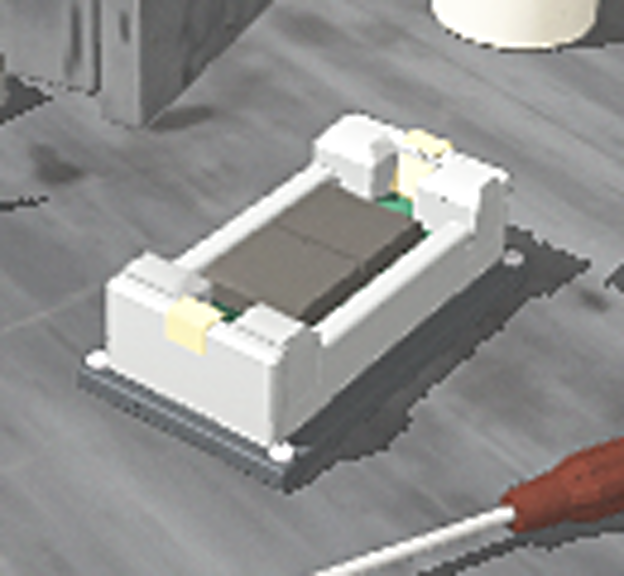

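The pad is deep in the bracket, with the lining just above the bars. I'll compare the lining's top corners, read at about (332,180), (423,222) and (203,273) in the crop, with where they should be when home.

```bash
python3 - <<'E'
from h import *
s=snap('scene');th=np.radians(105.4);ey=np.array([np.cos(th),np.sin(th),0]);ex=np.array([ey[1],-ey[0],0])
for z in(.042,.046):
  for a,b in((1,1),(1,-1),(-1,1),(-1,-1)):
    u=proj(s,np.array([.4731,.0331,z])+.023*a*ex+.043*b*ey)[0];print(z,a,b,((u-[230,190]+.5)*4.8).round(0))
E
```

```text
0.042 1 1 [200. 271.]
0.042 1 -1 [329. 179.]
0.042 -1 1 [296. 316.]
0.042 -1 -1 [422. 218.]
0.046 1 1 [201. 263.]
0.046 1 -1 [330. 171.]
0.046 -1 1 [297. 307.]
0.046 -1 -1 [423. 210.]
```

All the corners I read match the home height at both ends (under 1 px), so I'm handing in.

```bash
python3 -c "
from workcell import manip
print(manip.hand_in())"
```

```text
the job is handed in; nothing more can be done
None
```

The new pad is pushed past both clips and sits flat and fully home in the bracket; the arm never went near the worn pad or the bottle, the mug still stands, and the job was handed in at about 11 s with no verdict shown.

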